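# Pack the mending kit

## Task

Pack the photo-mending kit: put the large paste jar, the stand loupe, the lead weight, the eraser and the paste brush into the wooden kit tray, each down on the felt floor of the recess cut to its own shape and size, the brush with its bristles at the wide end of its slot. Keep the paste jar upright all the time, and leave all five released and lying still.

Things in the scene. Friction and masses are not known exactly. Their poses are not given: they have to be found in the camera images.
- jar_mid (a point): Large paste jar: white round screw jar with a red lid, 57 mm across, 75 mm tall, about 0.14 kg, standing on the bench. This point is on its axis half-way up (37 mm above its base); z axis up. Grip it across the white body. (A smaller jar with a black lid at the back of the bench is not part of the kit.)
- loupe_mid (a point): Stand loupe: black plastic magnifier, a short round tube, 43 mm across at the widest, 38 mm tall, standing on the bench. This point is on its axis half-way up (19 mm above its base); z axis up.
- weight_mid (a point): Lead weight covered in grey cloth: a block 100 x 46 x 27 mm lying flat, about 0.62 kg. This point is its centre (13 mm above its underside); x axis along its 100 mm length, y along its 46 mm width, z up.
- eraser_mid (a point): Eraser: white block in a blue sleeve, 55 x 25 x 14 mm, lying flat. This point is its centre (7 mm above its underside); x axis along its 55 mm length, y along its 25 mm width, z up.
- brush_grip (a point): Paste brush with a brown wooden handle, 187 mm long, 12 mm thick, lying flat; handle 16 mm wide, head 22 to 24 mm. This point is on the handle, half-way up (6 mm above its underside), 62 mm from the handle's end and 125 mm from the bristle tips; x axis points along the brush to the bristles, y across it, z up. A good place to grip it.
- jar_well (a point): Wider of the two round wells in the kit tray: 69 mm across, 31 mm deep, felt floor, in a wooden insert 126 x 92 mm. This point is the centre of its floor, 10 mm above the bench; x axis along the insert's 126 mm length, z up. The tops of all five inserts lie 41 mm above the bench. The jar stands here.
- loupe_well (a point): Narrower of the two round wells in the kit tray: 55 mm across, 16 mm deep, felt floor, in a wooden insert 126 x 92 mm. This point is the centre of its floor, 25 mm above the bench; x axis along the insert's 126 mm length, z up. The loupe stands here, 22 mm proud (hold it by its upper half).
- weight_pocket (a point): Larger rectangular recess in the kit tray: 112 x 58 mm, 12 mm deep, felt floor, in a wooden insert 126 x 92 mm. This point is the centre of its floor, 29 mm above the bench; x axis along its 112 mm length, z up. The lead weight lies here, lengthways, either way round, and stands 15 mm proud (hold it by its upper half).
- eraser_pocket (a point): Small rectangular recess in the kit tray: 68 x 37 mm, 5 mm deep, felt floor, in a wooden insert 126 x 92 mm. This point is the centre of its floor, 36 mm above the bench; x axis along its 68 mm length, z up. The eraser lies here, lengthways, either way round, and stands 9 mm proud: it has no finger notches, so hold the eraser by its upper half.
- brush_slot (a point): Long slot in the kit tray, 7 mm deep, felt floor, in the long wooden insert: 28 mm wide for the handle, 36 mm for the head; finger notch across the handle part (40 mm long, 68 mm over both sides). This point is on the floor amid the notch, 34 mm above the bench, where the brush's grip point belongs; x axis points to the wide (bristle) end, 132 mm away (handle end 69 mm), z up.

How it is judged:
At the end, for the whole second after the job is handed in: Each thing is in its own recess, centre within 10 mm (jar, loupe), 12 mm (weight, eraser) or 15 mm (brush grip point) of its place, down on its floor (within 4 mm, eraser 2.5 mm), level or upright, lengthways within 0.2 rad (eraser 0.3), bristles at the wide end, all at rest (horizontal distance between jar_mid and jar_well below 0.01 m and z of jar_mid in the frame of jar_well below 0.0415 m and angle between each of jar_mid, loupe_mid's own z axis and vertical below 0.12 rad and linear speed of each of paste_jar, stand_loupe, lead_weight, rubber, paste_brush below 0.01 m/s and horizontal distance between loupe_mid and loupe_well below 0.01 m and z of loupe_mid in the frame of loupe_well below 0.023 m and horizontal distance between weight_mid and weight_pocket below 0.012 m and z of weight_mid in the frame of weight_pocket below 0.0175 m and angle between weight_mid's own z axis and vertical below 0.08 rad and angle between the x axis of weight_mid and the x axis of weight_pocket, either way round below 0.2 rad and horizontal distance between eraser_mid and eraser_pocket below 0.012 m and z of eraser_mid in the frame of eraser_pocket below 0.0095 m and angle between each of eraser_mid, brush_grip's own z axis and vertical below 0.05 rad and angle between the x axis of eraser_mid and the x axis of eraser_pocket, either way round below 0.3 rad and horizontal distance between brush_grip and brush_slot below 0.015 m and z of brush_grip in the frame of brush_slot below 0.01 m and angle between the x axis of brush_grip and the x axis of brush_slot, either way round below 0.2 rad); the robot touches nothing.
It fails at once if the paste jar is tipped over (angle between jar_mid's own z axis and vertical above 0.7 rad).
It also fails if it takes over 128 s, if anything falls off the work surface, if the arm or the gripper's body presses on something with over 40 N, if the wrist force passes 120 N, or if a joint passes its speed limit or range.

## Robot

A 6-joint arm with a two-finger parallel gripper is mounted at the origin on the work surface; the furniture and walls round the work are solid. World frame = base frame: x ahead of the robot, y to its left, z up, the work surface at z = 0. Lengths are in m, angles in rad, forces in N, time in s.
With the tool pointing down it reaches from about 0.35 to 0.975 m from the base axis. Payload 7.1 kg.
Tool frame: the origin (TCP) lies midway between the tips of the shut fingers; the grasp point (between the pads) lies 19 mm behind it; z points along the fingers, y is the line along which they close (so a half turn about z gives the same grasp; the last joint's range is limited). The gripper opens to 88 mm and grips with 3 to 60 N. Pads are 20 mm wide; open, the fingers measure 115 mm over their backs; the gripper's body (75 mm by 178 mm) begins 61 mm behind the grasp point.
Start: joints at [-1.183, 0.423, 1.63, -0, 1.089, -0.019], TCP at [0.247, -0.574, 0.223] pointing down, gripper open.
Joint ranges: [-3, 3], [-0.9, 2.11], [0.09, 2.58], [-1.31, 4.45], [0.11, 2.69], [-2.54, 2.54]. Speed limits (rad/s): [2.39, 2.39, 3.01, 3.14, 3.14, 3.14].

## Interface

Orientations are given as a rotation vector (axis times angle).
In Python, from bench import r, solve_ik, telemetry, viewer gives the robot as it stands. Calls block until the motion is done:
- r.movep(position, orientation): joint-space move of the TCP to a pose.
- r.move_l(position, ori=None, speed=0.15, force_limit=None): straight line of the TCP; ori=None keeps the orientation; speed is the mean speed in m/s. With force_limit (N) it stops when the force on the tool has changed by that much, and returns True; else False.
- r.move_joints(angles): joint-space move.
- r.gripper_to(opening): finger opening in m; the grip force is fixed at half the most; returns when the fingers have stopped.
- r.pause(seconds).
- solve_ik(position, orientation): joint angles nearest the present ones, or None.
- telemetry.get_obs(): the state.
- viewer.camera(name): name is "side" or "top"; returns (picture, depth): 384x512x3 uint8, red, green, blue; 384x512 float32, m along the optical axis (not along the pixel's ray), 0 where there is no reading.
- viewer.camera_params(name): a dict with "fx", "fy", "cx", "cy" (pixels), "R" (3x3) and "t" (3): a world point X has camera coordinates R X + t. Camera axes: x right, y down, z forward; pixel columns grow to the right and rows downward; lengths in m; the calibration is good to about 2 mm. A picture is of the moment at which its call begins. camera_params takes no time and is no camera call.
A pose or a line that the arm cannot do raises r.PlanningError and nothing moves.
- r.hand_in(): hands the job in; it is judged then, once.
Trained networks look in the newest picture that a camera, given by its name, has taken for a name from the list of things; names that differ only in an ending like _2 or _b are one class to them, and where a whole thing is asked for, a point or a joint stands for the part that bears it (a point fixed in the world has none). Each returns a list of dicts, best first, with "score" (0 to 1); they miss things now and then, are a little off and sometimes report something else, mostly with a low value. They report only what shows in the picture. A call takes as long as a camera call.
- viewer.boxes_of(name, camera): "centre" ([column, row] in pixels, amid what is visible of it).
- viewer.cut_out(name, camera): "pixels" (384x512 bool, what is visible of it) and "centre" ([column, row] in pixels, amid what is visible of it).
The state is a dict: "clock": time; "qpos": joint angles; "joint_velocities": joint speeds; "effort": joint torques, N m; "tool_pos": TCP position; "eef_rot": TCP orientation; "contact_force": force on the tool from outside, world axes, zero at the start; "moment": the same for the moment, N m; "gripper_width": finger opening in m; "grasp_force": force on a finger pad.
Only numpy, scipy, OpenCV 4.12 (cv2) and the standard library are available. Lean on these libraries where they do the work, as an engineer would, in place of code of your own. Each camera call takes 0.05 s, during which the arm holds its last target. There are 200 camera calls.

## Working session

There is one attempt and no reset: what is moved stays moved. The work goes in short steps, each a Python script; the robot and the scene stay as the last script left them, time stands still between calls to the robot, and variables do not carry over. Pictures are saved under pics/ and viewed, at most 14 in all, crops included, and the job is handed in when it is done.

```bash
ls; mkdir -p pics; python3 - <<'E'
from bench import r, solve_ik, telemetry, viewer
import cv2,numpy as np
for n in ("top","side"):
    p,d=viewer.camera(n); cv2.imwrite(f"pics/{n}0.png",p[:,:,::-1]); np.save(f"pics/{n}0.npy",d)
    c=viewer.camera_params(n); print(n,c["fx"],c["cx"],c["cy"],np.round(-c["R"].T@c["t"],3),np.round(c["R"],3).tolist())
o=telemetry.get_obs(); print(o["clock"],o["tool_pos"],o["eef_rot"],o["gripper_width"])
E
```

```text
pics
top 371.94701717340354 250.28330508023328 187.97048098164584 [0.345 0.005 0.947] [[-0.025, -0.999, -0.029], [-0.986, 0.03, -0.163], [0.164, 0.024, -0.986]]
side 499.7732330767059 255.87113294586015 193.67580708996263 [0.506 1.009 0.713] [[-1.0, 0.022, -0.014], [0.024, 0.55, -0.835], [-0.011, -0.835, -0.55]]
0.1 [ 0.24712097 -0.57355935  0.22198487] [-3.07557613e+00 -6.34336499e-01  4.02496911e-04] 0.08785696047655868
```

View pics/top0.png

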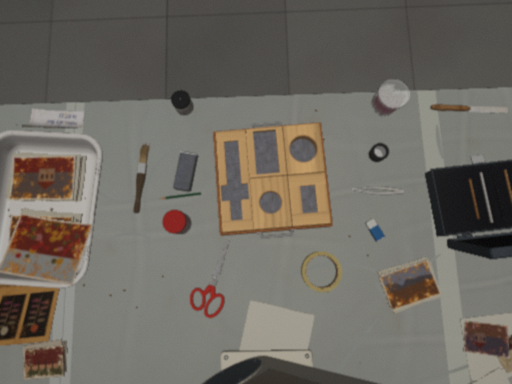

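View pics/side0.png

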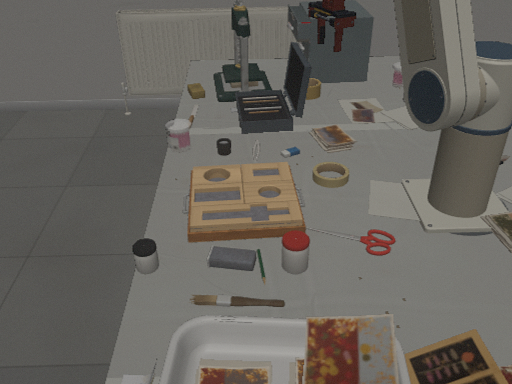

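The top view shows the brush at (141,178) with its bristles up (+x), the weight at (185,171), the red jar at (175,222), the loupe at (378,152) and the eraser at (375,230). In the tray are the jar well (303,149), loupe well (270,202), weight pocket (266,152), eraser pocket (308,199) and slot (233,180). Now I'll measure them.

```bash
cat > h.py <<'E'
from bench import r, solve_ik, telemetry, viewer
import cv2,numpy as np
def unproj(px,z,cam):
    c=viewer.camera_params(cam); px=np.asarray(px,float).reshape(-1,2)
    d=np.c_[(px[:,0]-c["cx"])/c["fx"],(px[:,1]-c["cy"])/c["fy"],np.ones(len(px))]@c["R"]
    o=-c["R"].T@c["t"]; return (o+d*((z-o[2])/d[:,2])[:,None])[:,:2]
def rect(mask,z,cam):
    p=unproj(np.argwhere(mask)[:,::-1],z,cam); c,s,a=cv2.minAreaRect((p*1000).astype(np.float32))
    q=p-p.mean(0); w,v=np.linalg.eigh(q.T@q); m=v[:,1]
    return dict(mean=p.mean(0).round(4),c=(np.array(c)/1000).round(4),s=np.round(s),ang=round(float(np.arctan2(m[1],m[0])),3),n=len(p))
E
python3 - <<'E'
from h import *
T=dict(jar_mid=.075,loupe_mid=.038,weight_mid=.027,eraser_mid=.014,brush_grip=.012,jar_well=.01,loupe_well=.025,weight_pocket=.029,eraser_pocket=.036,brush_slot=.034)
masks={}
for cam in ("top","side"):
    p,d=viewer.camera(cam)
    for n,z in T.items():
        L=viewer.cut_out(n,cam)
        for k,e in enumerate(L[:2]):
            print(cam,n,round(e["score"],2),np.round(e["centre"]),rect(e["pixels"],z,cam))
            if k==0: masks[cam+n]=e["pixels"]
        if not L: print(cam,n,viewer.boxes_of(n,cam)[:2])
np.savez("pics/m.npz",**masks)
p,d=viewer.camera("top"); a=cv2.resize(p[110:245,205:345],None,fx=4,fy=4,interpolation=cv2.INTER_CUBIC); cv2.imwrite("pics/tray.png",a[:,:,::-1])
b=cv2.resize(p[85:245,120:210],None,fx=3.5,fy=3.5,interpolation=cv2.INTER_CUBIC); cv2.imwrite("pics/left.png",b[:,:,::-1])
E
```

```text
top jar_mid 0.75 [178. 223.] {'mean': array([0.4157, 0.2026]), 'c': array([0.4168, 0.2019]), 's': array([67., 57.]), 'ang': 1.225, 'n': 565}
top jar_mid 0.29 [273. 201.] {'mean': array([ 0.4556, -0.02  ]), 'c': array([ 0.4565, -0.0205]), 's': array([124.,  90.]), 'ang': -3.056, 'n': 1959}
top loupe_mid 0.76 [378. 154.] {'mean': array([ 0.5792, -0.2952]), 'c': array([ 0.5786, -0.2948]), 's': array([40., 55.]), 'ang': 2.261, 'n': 311}
top weight_mid 0.81 [187. 173.] {'mean': array([0.5493, 0.1923]), 'c': array([0.5491, 0.1919]), 's': array([48., 99.]), 'ang': 2.926, 'n': 687}
top eraser_mid 0.62 [375. 228.] {'mean': array([ 0.3879, -0.2777]), 'c': array([ 0.3885, -0.2779]), 's': array([54., 27.]), 'ang': -2.669, 'n': 228}
top brush_grip 0.77 [140. 176.] {'mean': array([0.5411, 0.3113]), 'c': array([0.5367, 0.3101]), 's': array([ 25., 180.]), 'ang': 3.033, 'n': 508}
top jar_well 0.87 [302. 149.] {'mean': array([ 0.6026, -0.1104]), 'c': array([ 0.6034, -0.11  ]), 's': array([136.,  98.]), 'ang': -3.069, 'n': 1856}
top loupe_well 0.79 [275. 202.] {'mean': array([ 0.4624, -0.0213]), 'c': a
[... 1534 characters left out ...]
8.]), 'ang': -3.043, 'n': 870}
side loupe_well [{'centre': [265.9, 192.0], 'score': 0.57}]
side weight_pocket 0.73 [216. 196.] {'mean': array([ 0.5896, -0.0312]), 'c': array([ 0.59  , -0.0327]), 's': array([128.,  96.]), 'ang': -3.076, 'n': 1071}
side eraser_pocket 0.65 [267. 170.] {'mean': array([ 0.4685, -0.1232]), 'c': array([ 0.4679, -0.1242]), 's': array([129.,  94.]), 'ang': -2.977, 'n': 853}
side brush_slot 0.69 [243. 216.] {'mean': array([0.5203, 0.0707]), 'c': array([0.5188, 0.0697]), 's': array([259., 104.]), 'ang': -3.087, 'n': 2855}
side brush_slot 0.51 [290. 152.] {'mean': array([ 0.3923, -0.2325]), 'c': array([ 0.3924, -0.2331]), 's': array([58., 43.]), 'ang': -2.415, 'n': 139}
```

View pics/tray.png

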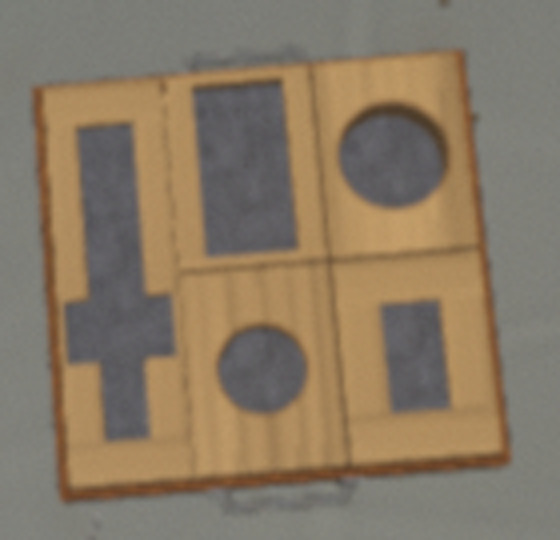

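View pics/left.png

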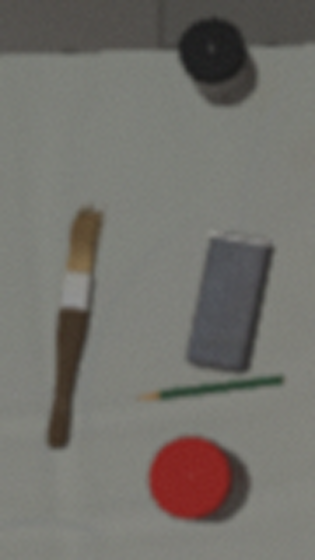

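```bash
cat > fit.py <<'E'
from h import *
from scipy.optimize import minimize
S=4
def proj(P,cam):
    c=viewer.camera_params(cam); q=P@c["R"].T+c["t"]
    return np.c_[c["fx"]*q[:,0]/q[:,2]+c["cx"],c["fy"]*q[:,1]/q[:,2]+c["cy"]]
def outline(kind,a,b):
    if kind=="c":
        t=np.linspace(0,2*np.pi,60); return np.c_[a/2*np.cos(t),a/2*np.sin(t)]
    if kind=="poly": return np.array(a)
    return np.array([[a,b],[-a,b],[-a,-b],[a,-b]])/2
def fill(poly):
    m=np.zeros((384*S,512*S),np.uint8); cv2.fillPoly(m,[np.round((poly+.5)*S*16-8).astype(np.int32)],1,shift=4); return m
def render(o,x,z0,z1,cam,solid):
    c,s=np.cos(x[2]),np.sin(x[2]); q=o@np.array([[c,s],[-s,c]])+x[:2]
    A,B=[proj(np.c_[q,np.full(len(q),z)],cam) for z in (z0,z1)]
    if solid: return fill(cv2.convexHull(np.r_[A,B].astype(np.float32))[:,0])
    return fill(A)&fill(B)
def fit(o,x0,z0,z1,masks,solid):
    M={k:cv2.resize(m.astype(np.float32),None,fx=S,fy=S,interpolation=cv2.INTER_LINEAR)>.5 for k,m in masks.items()}
    def loss(x):
        L=0
        for k,m in M.items():
            R=render(o,x,z0,z1,k,solid)>0; L+=1-(R&m).sum()/(R|m).sum()
        return L/len(M)
    sim=np.array(x0)+np.array([[0,0,0],[.015,0,0],[0,.015,0],[0,0,.15]])
    f=minimize(loss,x0,method="Nelder-Mead",options=dict(initial_simplex=sim,xatol=2e-4,fatol=1e-4)); return f.x.round(4),round(1-f.fun,3)
def felt(cam,p,x,rad):
    """low-saturation pixels joined to the recess centre, inside the wood"""
    hsv=cv2.cvtColor(p,cv2.COLOR_RGB2HSV); m=(hsv[...,1]<85).astype(np.uint8)
    u=proj(np.array([[x[0],x[1],.035]]),cam)[0].round().astype(int)
    n,l=cv2.connectedComponents(m,connectivity=4); 
    return l==l[u[1],u[0]]
E
cat > meas.py <<'E'
from fit import *
p={c:cv2.imread(f"pics/{c}0.png")[:,:,::-1].copy() for c in ("top","side")}
slot=[[.132,.018],[.05,.018],[.05,.014],[.02,.014],[.02,.034],[-.02,.034],[-.02,.014],[-.069,.014]]; slot+= [[a,-b] for a,b in slot[::-1]]
Tr=dict(jar_well=(outline("c",.069,0),[.603,-.11,0],.01),loupe_well=(outline("c",.055,0),[.463,-.02,0],.025),
 weight_pocket=(outline("r",.112,.058),[.59,-.015,.08],.029),eraser_pocket=(outline("r",.068,.037),[.467,-.115,.08],.036),brush_slot=(outline("poly",slot,0),[.49,.07,.08],.034))
for n,(o,x,z) in Tr.items():
    M={c:felt(c,p[c],x,0) for c in p}
    print(n,{c:int(m.sum()) for c,m in M.items()},fit(o,x,z,.041,M,False),*[fit(o,x,z,.041,{c:M[c]},False) for c in M])
m=np.load("pics/m.npz")
Ob=dict(jar_mid=(outline("c",.057,0),[.41,.2,0],.075),loupe_mid=(outline("c",.043,0),[.579,-.295,0],.038),weight_mid=(outline("r",.1,.046),[.548,.192,-.23],.027),
 eraser_mid=(outline("r",.055,.025),[.388,-.278,.47],.014),brush_grip=(outline("poly",[[.125,.011],[.125,-.011],[-.062,-.008],[-.062,.008]],0),[.508,.314,-.1],.012))
for n,(o,x,z) in Ob.items():
    M={c:m[c+n] for c in p}
    print(n,fit(o,x,0,z,M,True),*[fit(o,x,0,z,{c:M[c]},True) for c in M])
E
python3 meas.py
```

```text
jar_well {'top': 490, 'side': 16625} (array([ 0.5939, -0.1071,  0.0576]), np.float64(0.479)) (array([ 0.5939, -0.1071,  0.0576]), np.float64(0.958)) (array([ 0.6099, -0.061 , -0.2448]), np.float64(0.004))
loupe_well {'top': 370, 'side': 127} (array([ 0.4608, -0.0202,  0.0903]), np.float64(0.892)) (array([ 0.4607, -0.0204,  0.1053]), np.float64(0.961)) (array([ 0.4606, -0.0211, -0.0195]), np.float64(0.824))
weight_pocket {'top': 963, 'side': 446} (array([ 0.5891, -0.014 ,  0.0661]), np.float64(0.932)) (array([ 0.589 , -0.0128,  0.0535]), np.float64(0.97)) (array([ 0.5885, -0.0155,  0.0585]), np.float64(0.932))
eraser_pocket {'top': 408, 'side': 165} (array([ 0.4656, -0.1149,  0.0668]), np.float64(0.887)) (array([ 0.4657, -0.1135,  0.0614]), np.float64(0.952)) (array([ 0.4661, -0.1171,  0.0685]), np.float64(0.915))Traceback (most recent call last):
  File "meas.py", line 8, in <module>
    print(n,{c:int(m.sum()) for c,m in M.items()},fit(o,x,z,.041,M,False),*[fit(o,x,z,.041,{c:M[c]},False) for c in M])
                                                  ~~~^^^^^^^^^^^^^^^^^^^^
  File "fit.py", line 27, in fit
    f=minimize(loss,x0,method="Nelder-Mead",options=dict(initial_simplex=sim,xatol=2e-4,fatol=1e-4)); return f.x.round(4),round(1-f.fun,3)
    res = _minimize_neldermead(fun, x0, args, callback, bounds=bounds,
                               **options)
    fxr = func(xr)
    fx = function(np.copy(x), *(wrapper_args + args))
  File "fit.py", line 24, in loss
    R=render(o,x,z0,z1,k,solid)>0; L+=1-(R&m).sum()/(R|m).sum()
      ~~~~~~^^^^^^^^^^^^^^^^^^^
  File "fit.py", line 16, in render
    A,B=[proj(np.c_[q,np.full(len(q),z)],cam) for z in (z0,z1)]
         ~~~~^^^^^^^^^^^^^^^^^^^^^^^^^^^^^^^^
  File "fit.py", line 5, in proj
    c=viewer.camera_params(cam); q=P@c["R"].T+c["t"]
ValueError: time passes only in moves, steps and waits
```

```bash
sed -i 's/^S=4/S=4\nCP={k:viewer.camera_params(k) for k in ("top","side")}/; s/c=viewer.camera_params(cam); q/c=CP[cam]; q/' fit.py
sed -i 's/^for n,(o,x,z) in Tr.items():/for n,(o,x,z) in list(Tr.items())[4:]:/' meas.py; python3 meas.py
```

```text
brush_slot {'top': 1277, 'side': 729} (array([0.4879, 0.0664, 0.0578]), np.float64(0.907)) (array([0.488 , 0.0675, 0.0516]), np.float64(0.935)) (array([0.4881, 0.0655, 0.0559]), np.float64(0.901))
jar_mid (array([ 0.4177,  0.2089, -0.1138]), np.float64(0.934)) (array([0.4182, 0.2097, 0.0422]), np.float64(0.94)) (array([ 0.4174,  0.2062, -0.0941]), np.float64(0.932))
loupe_mid (array([ 0.5833, -0.301 ,  0.1051]), np.float64(0.869)) (array([ 0.5834, -0.3006,  0.0998]), np.float64(0.942)) (array([ 0.5827, -0.3021,  0.1162]), np.float64(0.806))
weight_mid (array([ 0.5517,  0.1948, -0.2256]), np.float64(0.825)) (array([ 0.5508,  0.1948, -0.2117]), np.float64(0.852)) (array([ 0.5493,  0.1901, -0.1939]), np.float64(0.808))
eraser_mid (array([ 0.3894, -0.2801,  0.4826]), np.float64(0.851)) (array([ 0.3884, -0.2799,  0.4964]), np.float64(0.84)) (array([ 0.3886, -0.2807,  0.6138]), np.float64(0.873))
brush_grip (array([ 0.5038,  0.317 , -0.1021]), np.float64(0.74)) (array([ 0.5062,  0.3174, -0.1177]), np.float64(0.792)) (array([ 0.5049,  0.3132, -0.0702]), np.float64(0.703))
```

```bash
cat > pp.py <<'E'
from h import *
from scipy.spatial.transform import Rotation as Ro
def ori(psi): return (Ro.from_euler("z",psi)*Ro.from_euler("x",np.pi)).as_rotvec()
def st(t):
    o=telemetry.get_obs(); print(t,"t=%.1f"%o["clock"],"w=%.4f"%o["gripper_width"],"F=%.1f"%o["grasp_force"],o["tool_pos"].round(4),"q6=%.2f"%o["qpos"][5],np.round(o["contact_force"],1))
def pick(x,y,psi,h,open_,zt=.2):
    r.movep([x,y,zt],ori(psi)); r.gripper_to(open_)
    r.move_l([x,y,h+.03],speed=.3); r.move_l([x,y,h],speed=.08)
    r.gripper_to(0.0); st("gripped"); r.move_l([x,y,zt],speed=.25); st("lifted")
def place(x,y,psi,h,floor,open_,zt=.2):
    z=floor+h; r.movep([x,y,zt],ori(psi)); r.move_l([x,y,z+.015],speed=.3)
    print("hit",r.move_l([x,y,z-.001],speed=.03,force_limit=4)); st("down")
    r.gripper_to(open_); r.pause(.2); st("open"); r.move_l([x,y,zt],speed=.3)
E
python3 - <<'E'
from pp import *
p=telemetry.get_obs()["tool_pos"]; r.move_l([p[0],p[1],.35],speed=.3); r.movep([.583,-.301,.3],ori(0.)); st("at")
pick(.583,-.301,0.,.020,.075)
place(.461,-.020,0.055,.020,.025,.060)
st("done")
p,d=viewer.camera("top"); cv2.imwrite("pics/t1.png",cv2.resize(p[100:250,200:400],None,fx=3,fy=3)[:,:,::-1])
E
```

```text
at t=3.5 w=0.0878 F=0.0 [ 0.5825 -0.3017  0.2997] q6=1.08 [ 0.5 -0.5 -0. ]
gripped t=6.2 w=0.0415 F=30.0 [ 0.5831 -0.301   0.0202] q6=1.08 [-0.4  0.3  1.7]
lifted t=7.1 w=0.0415 F=30.0 [ 0.582  -0.3005  0.1985] q6=1.08 [ 0.1  0.1 -1.6]
hit True
down t=9.4 w=0.0412 F=30.0 [ 0.4613 -0.0201  0.0451] q6=1.45 [-0.6 -0.1  5.7]
open t=10.1 w=0.0602 F=0.0 [ 0.4608 -0.02    0.0447] q6=1.45 [0.1 0.1 0.6]
done t=10.8 w=0.0600 F=0.0 [ 0.4603 -0.0199  0.1994] q6=1.45 [-0.3 -0.8 -0.2]
```

```bash
python3 - <<'E'
from pp import *
pick(.389,-.2803,.49,.007,.055)
place(.4656,-.1149,.055,.007,.036,.040)
pick(.5505,.1935,-.215,.0145,.07)
place(.589,-.014,.055,.0145,.029,.062)
p,d=viewer.camera("top"); cv2.imwrite("pics/t2.png",cv2.resize(p[100:250,200:400],None,fx=3,fy=3)[:,:,::-1])
E
```

```text
gripped t=14.0 w=0.0236 F=30.0 [ 0.3891 -0.2804  0.0072] q6=0.43 [-0.7 -1.3  3.5]
lifted t=14.9 w=0.0234 F=30.0 [ 0.3883 -0.2798  0.199 ] q6=0.43 [-0.2  0.8 -0.8]
hit True
down t=16.9 w=0.0239 F=30.0 [ 0.4658 -0.1149  0.0429] q6=1.25 [-0.1  0.4  5.9]
open t=17.6 w=0.0402 F=0.0 [ 0.4654 -0.1149  0.0425] q6=1.25 [ 0.6 -1.   0.2]
gripped t=21.8 w=0.0447 F=29.9 [0.5508 0.1937 0.0148] q6=2.10 [0.1 1.4 1.3]
lifted t=22.7 w=0.0450 F=29.9 [0.549  0.193  0.1982] q6=2.10 [ 0.  -0.2 -6.8]
hit True
down t=24.7 w=0.0446 F=30.0 [ 0.5892 -0.0141  0.0436] q6=1.47 [ 0.1 -0.2  4.5]
open t=25.4 w=0.0623 F=0.0 [ 0.5876 -0.0139  0.0423] q6=1.47 [ 0.9  0.2 -0.1]
```

View pics/t2.png

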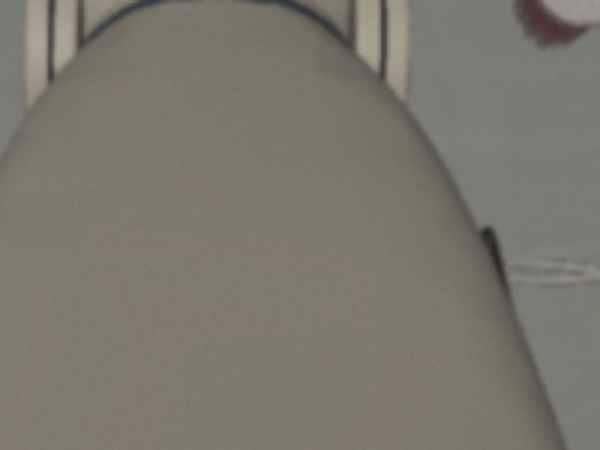

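The arm hides the tray here, so nothing can be judged from this picture. The force and width readings fit good placements, so I'll carry on with the jar and brush.

```bash
python3 - <<'E'
from pp import *
pick(.4177,.2080,0.,.035,.086)
place(.594,-.108,.055,.035,.010,.070)
pick(.505,.316,-.1,.004,.045)
place(.488,.0665,.055,.004,.034,.030)
r.movep([.35,.45,.3],ori(0.)); st("away")
for c in ("top","side"):
    p,d=viewer.camera(c); cv2.imwrite(f"pics/{c}3.png",p[:,:,::-1])
    b=p[110:245,205:345] if c=="top" else p[140:260,165:325]
    cv2.imwrite(f"pics/{c}3c.png",cv2.resize(b,None,fx=4,fy=4,interpolation=cv2.INTER_CUBIC)[:,:,::-1])
E
```

```text
gripped t=29.5 w=0.0558 F=30.0 [0.4178 0.2081 0.0352] q6=2.01 [-0.9  0.5  4. ]
lifted t=30.3 w=0.0556 F=30.0 [0.4169 0.2076 0.199 ] q6=2.01 [ 0.3  0.2 -1.9]
hit True
down t=32.8 w=0.0554 F=30.0 [ 0.5941 -0.1081  0.0449] q6=1.32 [-0.2  0.2  4.1]
open t=33.5 w=0.0697 F=0.0 [ 0.5934 -0.1079  0.0444] q6=1.32 [-0.2 -0.7 -1.3]
gripped t=38.1 w=0.0156 F=30.0 [0.5051 0.316  0.0042] q6=2.21 [-0.  -0.7  1.8]
lifted t=39.0 w=0.0153 F=30.0 [0.5041 0.3155 0.1988] q6=2.21 [-0.4 -0.3 -0.7]
hit True
down t=41.2 w=0.0155 F=30.0 [0.4882 0.0665 0.0379] q6=1.63 [-0.4  0.7  3. ]
open t=41.8 w=0.0299 F=0.0 [0.4877 0.0665 0.0376] q6=1.63 [-0.3  0.4  0.7]
away t=44.1 w=0.0298 F=0.0 [0.3504 0.4491 0.2993] q6=2.46 [ 0.5 -0.5 -0.1]
```

View pics/top3c.png

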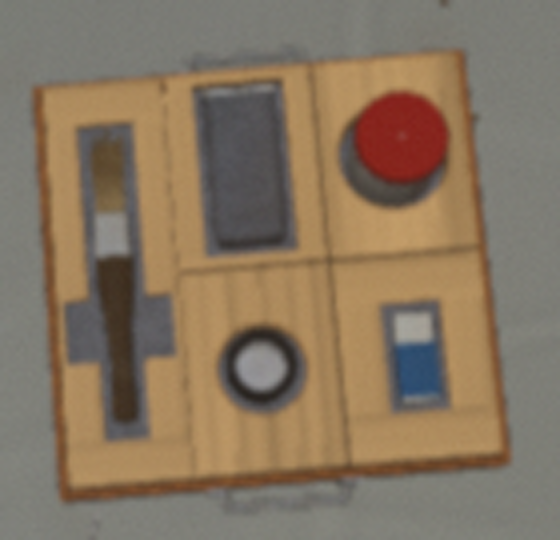

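View pics/side3c.png

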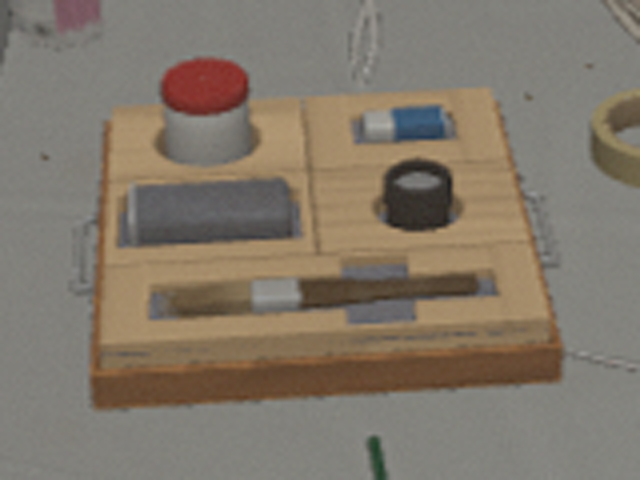

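All five sit in their own recesses, with the bristles at the wide end: brush around (115,280), weight (245,165), jar (400,140), loupe (262,365) and eraser (415,355) in the top crop. I'll check heights and level with depth.

```bash
python3 - <<'E'
from fit import *
p,d=viewer.camera("top"); c=CP["top"]
v,u=np.mgrid[110:245,205:345]; D=d[110:245,205:345]
P=np.stack([(u-c["cx"])/c["fx"]*D,(v-c["cy"])/c["fy"]*D,D],-1).reshape(-1,3); W=(P-c["t"])@c["R"]
cs,sn=np.cos(.055),np.sin(.055)
for n,x,y,hx,hy,zt,s in (("weight",.589,-.014,.04,.016,.056,.02),("eraser",.4656,-.1149,.02,.007,.05,.01),("brush",.488,.0665,.12,.005,.046,.04),("jar",.594,-.108,.018,.018,.085,.02),("loupe",.461,-.02,.018,.018,.063,.02),("wood",.53,-.06,.006,.04,.041,.02)):
    q=(W[:,:2]-[x,y])@np.array([[cs,-sn],[sn,cs]]); k=(abs(q[:,0])<hx)&(abs(q[:,1])<hy)
    a=np.c_[q[k],np.ones(k.sum())]; f=np.linalg.lstsq(a,W[k,2],rcond=None)[0]
    print(n,"expect",zt,"median %.4f"%np.median(W[k,2]),"slope",f[:2].round(3),[round(float(np.median(W[k&(q[:,0]*g>s),2])),4) if (k&(q[:,0]*g>s)).any() else None for g in (-1,1)])
E
```

```text
weight expect 0.056 median 0.0537 slope [ 0.001 -0.009] [0.0536, 0.0536]
eraser expect 0.05 median 0.0481 slope [-0.034 -0.015] [0.0485, 0.0476]
brush expect 0.046 median 0.0430 slope [0.108 0.053] [0.0375, 0.044]
jar expect 0.085 median 0.0836 slope [ 0.    -0.004] [None, None]
loupe expect 0.063 median 0.0565 slope [0.181 0.007] [None, None]
wood expect 0.041 median 0.0395 slope [0.149 0.005] [None, None]
```

```bash
python3 -c "
from bench import r
print(r.hand_in())"
```

```text
the job is handed in; nothing more can be done
None
```

The job is handed in at about 44 s: the pictures show all five items released in their own recesses with the brush bristles at the wide end, and depth heights fit each on its floor, though the loupe's and brush's level was judged only from the pictures (no verdict came back).

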